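# Turn the bedside radio down along its touch bar

### The arm

A 6-joint arm with a two-finger parallel gripper is mounted at the origin on the work surface. World frame = base frame: x ahead of the robot, y to its left, z up, the work surface at z = 0. Lengths are in mm, angles in rad, forces in N, time in s.
With the tool pointing down it reaches from about 250 to 775 mm from the base axis. Payload 8.9 kg.
Tool frame: the origin (TCP) lies between the finger pads, 19 mm behind the fingertips; this is the grasp point; z points along the fingers, y is the line along which they close (so a half turn about z gives the same grasp; the last joint's range is limited). The gripper opens to 85 mm and grips with 20 to 120 N. Pads are 22 mm wide; open, the fingers measure 114 mm over their backs; the gripper's body (76 mm by 85 mm) begins 54 mm behind the grasp point. The pads swing forward as they close: fully open they stand 13 mm farther back than shut.
Start: joints at [-1.465, 0.291, -0.153, 1.127, 0, 1.431], TCP at [127.242, -509.346, 250.005] pointing down, gripper open.
Joint ranges: [-2.52, 2.52], [-0.91, 1.74], [-1.3, 1.37], [-1.96, 2.02], [-1.52, 1.47], [-3.14, 3.14]. Speed limits (rad/s): [2.22, 2.22, 2.79, 3.14, 3.14, 3.14].

### API

Orientations are given as a 3x3 rotation matrix whose columns are the frame's x, y, z axes.
In Python, from plant import bot, snapshot, camera_info gives the robot as it stands.
- The arm moves only by the tool drive_tool, never from a script. Its argument "commands" is a list of rows, each a list of 7 numbers: the finger opening in m, from 0 to 0.0854, then the shift along the tool's x, y, z in m, then the turn, a rotation vector about the tool's x, y, z in degrees. In form: [[jaw, tx, ty, tz, rx, ry, rz], ...]. A call has 1 to 20 rows; each row shifts and turns the commanded pose from where the row before left it, along the tool's axes as they then stand; what a row does not reach is not made up. A row lasts 1/10 s, in which the tool goes at most 50 mm and 8.59 degrees, less where a joint would pass 70% of its speed; a pose out of reach is approached as far as the arm can. A call is refused whole if a number of a shift passes 0.05 or a number of a turn 8.59, either way. A call with a gripper value outside its range is refused whole. The fingers move at their own pace and stop on an object; "grip_force" is the grip in N (left out, the last holds). Time passes only in rows, so rows that do not move let the fingers close. It gives the time, the measured TCP pose, the force, the opening and the grip force at its end, in the units of the state.
- bot.get_obs(): the state, without advancing time (a new reading comes with each control period).
- snapshot(name): name is "side" or "top"; returns (picture, depth): 400x640x3 uint8, red, green, blue; 400x640 float32, mm along the optical axis (not along the pixel's ray), 0 where there is no reading.
- camera_info(name): a dict with "camera_matrix" (3x3 intrinsics, pixels), "k1" (the pictures are not rectified: a ray, as slopes to the right and down, at radius r is drawn at 1 + k1 r^2 times it, then the intrinsics apply), "position" and "attitude" of the camera in the world. Camera axes: x right, y up, looking along -z (the intrinsics and any distortion apply to the point x, -y, -z); pixel columns grow to the right and rows downward; lengths in mm; the calibration is good to about 2 mm. A picture is of the moment at which its call begins. camera_info takes no time and is no camera call.
- bot.hand_in(): hands the job in; it is judged then, once.
The state is a dict: "time_s": time; "qpos": joint angles; "joint_vel": joint speeds; "joint_torque": joint torques, N m; "position": TCP position; "eef_rot": TCP orientation; "force": force on the tool from outside, world axes, zero at the start; "wrist_torque": the same for the moment, N m; "width": finger opening in mm; "grasp_force": force on a finger pad.
Only numpy, scipy, OpenCV 4.12 (cv2) and the standard library are available. Lean on these libraries where they do the work, as an engineer would, in place of code of your own. Each camera call takes 0.05 s, during which the arm holds its last target. There are 200 camera calls.

### The job

Turn the bedside clock radio right down for the night: with the fingers shut together, rest the fingertips lightly on the long touch bar on its top at the largest dot, and draw them slowly along the row, over every dot, to the smallest. Finish with the fingertips still resting lightly on the smallest dot, because holding there mutes it: the program ends while touching. Use only a light touch, press none of the small round preset buttons, do not shift or lift the radio, and leave everything else on the chest where it is.

Things in the scene. Friction and masses are not known exactly. Their poses are not given: they have to be found in the camera images.
- radio: Bedside clock radio, loose, about 1.1 kg, rubber feet: grey box with a pale bamboo top, 210 mm wide (its y), 116 mm deep (x), top face 112 mm above its underside. The front, with dark display and cloth grille, faces its -x, roughly towards the robot; vents and sockets on its back (+x). Origin: centre of the underside; z up.
- bar: Black rubber touch bar on the radio's top, 172 mm long (its y), 24 wide (x). 8 flush pale dots on its centre line, 20 mm apart, grow evenly from 5 mm across (-y end) to 18 mm (+y end). Sprung: sinks level under a finger, 5 mm at most, 0.6 N then 1 N per mm; solid beyond. Origin: mid underside, 26 mm behind (+x of) the middle of the radio's top; its top face is 8 mm higher. Axes as the radio's.
- dot_large (a point): Centre of the largest dot (18 mm across, the loud end), on the bar's top face, 70 mm from the bar's middle towards its +y. The stroke starts here.
- dot_small (a point): Centre of the smallest dot (5 mm across, the quiet end), on the bar's top face, 70 mm from the bar's middle towards its -y. The stroke ends here.
- preset1 (a joint): Travel of preset button 1 of 4 (m), 0 up, 0.003 fully down, sprung, about 1 N to start it moving: black round push button, 14 mm across, 4 mm proud of the radio's top, in a row 35 mm in front of the middle of the top (61 mm in front of the bar's centre line), 54 mm to its +y side. Not to be pressed.
- preset2 (a joint): Travel of preset button 2 of 4 (m), 0 up, 0.003 fully down, sprung, about 1 N to start it moving: black round push button, 14 mm across, 4 mm proud of the radio's top, in a row 35 mm in front of the middle of the top (61 mm in front of the bar's centre line), 18 mm to its +y side. Not to be pressed.
- preset3 (a joint): Travel of preset button 3 of 4 (m), 0 up, 0.003 fully down, sprung, about 1 N to start it moving: black round push button, 14 mm across, 4 mm proud of the radio's top, in a row 35 mm in front of the middle of the top (61 mm in front of the bar's centre line), 18 mm to its -y side. Not to be pressed.
- preset4 (a joint): Travel of preset button 4 of 4 (m), 0 up, 0.003 fully down, sprung, about 1 N to start it moving: black round push button, 14 mm across, 4 mm proud of the radio's top, in a row 35 mm in front of the middle of the top (61 mm in front of the bar's centre line), 54 mm to its -y side. Not to be pressed.
- tumbler: Empty water glass, loose, 72 mm across the rim, 95 mm high, beside the radio's +y end. Origin: centre of the underside. A bystander.
- pills: Amber pill jar with a white cap, loose, 40 mm across, 75 mm high, beside the radio's -y end. Origin: centre of the underside. A bystander.
- phone: Black phone lying flat, loose, 148 x 72 x 8 mm (long side along its y), in front of the radio. Origin: centre of the underside. A bystander.
- case: Brown hard spectacles case, loose, 160 x 58 x 36 mm (long side along its y), behind the radio. Origin: centre of the underside. A bystander.
- remote: Black remote control, loose, 170 x 46 x 20 mm (long side along its y), on the right of the chest. Origin: centre of the underside. A bystander.
Mind the look-alikes: they are no part of the job. What is shaped like the radio but blue or yellow is not meant.

How it is judged:
By the outcome, as a careful person would: the job done as asked, in the order asked, and still so for the second after the job is handed in, while the arm keeps its last pose, push and grip.
It also fails if it takes over 45 s, if anything falls off the work surface, if the arm or the gripper's body presses on something with over 40 N, if the wrist force passes 120 N, or if a joint passes its speed limit or range.

## Working session

There is one attempt and no reset: what is moved stays moved. The work goes in short steps, Python scripts to look and compute and a tool call to move; the robot and the scene stay as the last step left them, time stands still between calls to the robot, and variables do not carry over. Pictures are saved under pics/ and viewed, at most 10 in all, crops included, and the job is handed in when it is done.

Besides the shell and the picture viewer there is one more tool, called after "Emit:" as a command line: name --pt "numbers of a row" for each row, then --argument value for the rest. drive_tool: Moves the arm, as the interface text tells. Its arguments: {"type":"object","properties":{"commands":{"type":"array"},"grip_force":{"type":"number"}},"required":["commands"]}

```bash
mkdir -p pics; python3 - <<'E'
from plant import bot, snapshot, camera_info
import cv2, numpy as np
for n in("top","side"):
    p,d=snapshot(n); cv2.imwrite(f"pics/{n}0.png",p[:,:,::-1]); np.save(f"{n}d.npy",d); print(camera_info(n))
o=bot.get_obs(); print(o["time_s"],o["position"],o["eef_rot"],o["force"])
E
```

```text
{'camera_matrix': array([[380.61557787,   0.        , 313.29679595],
       [  0.        , 380.61557787, 199.61489965],
       [  0.        ,   0.        ,   1.        ]]), 'k1': -0.07924100550054745, 'position': array([ 374.20409938,  -58.5306767 , 1054.01269265]), 'attitude': array([[-0.02321127,  0.99054893, -0.13518153],
       [-0.99964686, -0.02474612, -0.00968453],
       [-0.01293822,  0.134909  ,  0.99077352]])}
{'camera_matrix': array([[364.56024381,   0.        , 314.47730922],
       [  0.        , 364.56024381, 201.88531828],
       [  0.        ,   0.        ,   1.        ]]), 'k1': -0.05470576407993332, 'position': array([ 271.60954942, -775.55956319,  571.57382953]), 'attitude': array([[ 0.94858161,  0.16590467, -0.26957109],
       [-0.31652823,  0.50168756, -0.80505868],
       [ 0.00167747,  0.84899071,  0.52840511]])}
0.1 [ 127.19351075 -509.00368034  249.4834405 ] [[ 9.70191610e-01  2.42339058e-01 -1.47289843e-04]
 [ 2.42339068e-01 -9.70190965e-01  1.12551677e-03]
 [ 1.29857400e-04 -1.12766101e-03 -9.99999356e-01]] [ 0.59879764  0.2515016  -0.15871178]
```

View pics/top0.png

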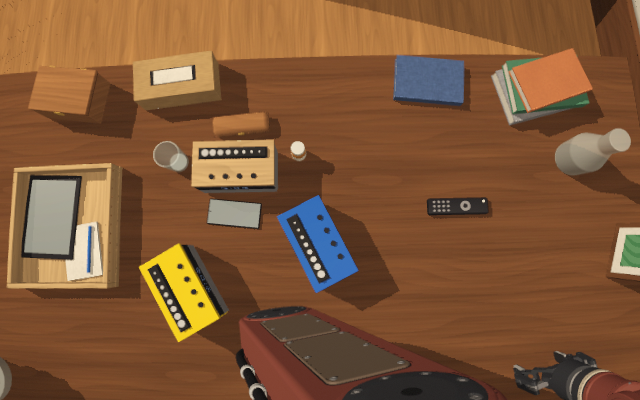

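View pics/side0.png

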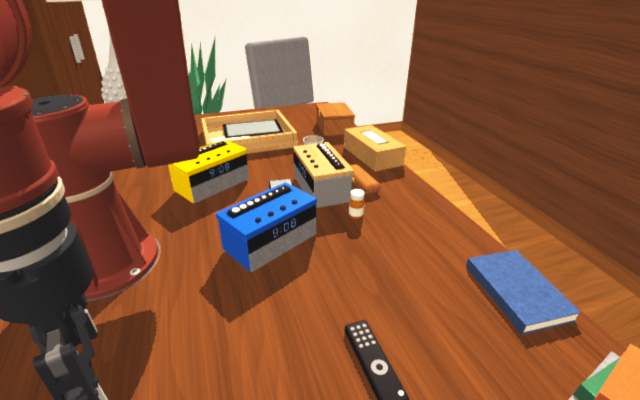

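The top view shows three radio-shaped things: bamboo at (234,165), blue at (318,243) and yellow at (183,292). The bamboo-topped grey one is meant; its dots run from about (205,153), largest, to (258,152), smallest. I'll confirm it in a crop and measure.

```bash
cat > h.py <<'E'
import numpy as np, cv2
from plant import bot, snapshot, camera_info
def ray(n,u,v):
    c=camera_info(n);K=c["camera_matrix"]
    q=cv2.undistortPoints(np.array([[[u,v]]],float),K,np.array([c["k1"],0,0,0,0.]))[0,0]
    return c["position"],c["attitude"]@np.array([q[0],-q[1],-1.])
def onplane(n,u,v,z):
    p,d=ray(n,u,v); return p+d*(z-p[2])/d[2]
def atdepth(n,u,v,dep):
    p,d=ray(n,u,v); return p+d*dep
def blobs(n,img,box,thr=150):
    x0,x1,y0,y1=box; s=8
    g=cv2.resize(img[y0:y1,x0:x1].min(2),None,fx=s,fy=s,interpolation=cv2.INTER_CUBIC)
    k,l,st,ce=cv2.connectedComponentsWithStats((g>thr).astype(np.uint8))
    return [((ce[i][0]+.5)/s-.5+x0,(ce[i][1]+.5)/s-.5+y0,st[i][4]/s/s) for i in range(1,k)]
E
python3 - <<'E'
from h import *
t=cv2.imread("pics/top0.png"); s=cv2.imread("pics/side0.png")
a=cv2.resize(t[132:202,185:285],None,fx=8,fy=8,interpolation=cv2.INTER_CUBIC)[:300]
a=cv2.resize(t[132:202,185:285],(570,400),interpolation=cv2.INTER_CUBIC)
b=cv2.resize(s[135:210,285:360],(400,400),interpolation=cv2.INTER_CUBIC)
cv2.imwrite("pics/crop1.png",cv2.resize(np.hstack([a,b]),(790,326)))
D=np.load("topd.npy")
for u,v,ar in blobs("top",t,(196,266,144,161)):
    if ar>1: print("top %.1f %.1f %.1f"%(u,v,ar),onplane("top",u,v,120).round(1),atdepth("top",u,v,D[round(v),round(u)]).round(1))
for u,v,ar in blobs("side",s,(312,350,140,174),120):
    if ar>1: print("side %.1f %.1f %.1f"%(u,v,ar),onplane("side",u,v,120).round(1))
E
```

```text
top 204.4 152.2 32.9 [630.5 225.3 120. ] [629.7 224.4 122.9]
top 212.2 152.0 27.3 [630.4 205.2 120. ] [630.3 205.  120.5]
top 219.8 151.9 19.9 [630.1 185.4 120. ] [629.6 184.9 122. ]
top 227.6 151.7 14.8 [630.  165.4 120. ] [629.9 165.3 120.5]
top 235.5 151.5 10.6 [629.9 145.3 120. ] [629.5 145.  121.4]
top 243.3 151.3 6.8 [629.8 125.4 120. ] [629.4 125.1 121.3]
top 251.1 151.0 4.1 [629.8 105.3 120. ] [629.1 104.8 122.7]
top 258.9 150.9 1.5 [629.5  85.5 120. ] [629.9  85.8 118.5]
side 324.7 158.7 630.0 [605.1 127.7 120. ]
side 335.5 160.3 4.7 [631. 108. 120.]
side 338.1 163.3 1.7 [630.8  87.6 120. ]
```

View pics/crop1.png

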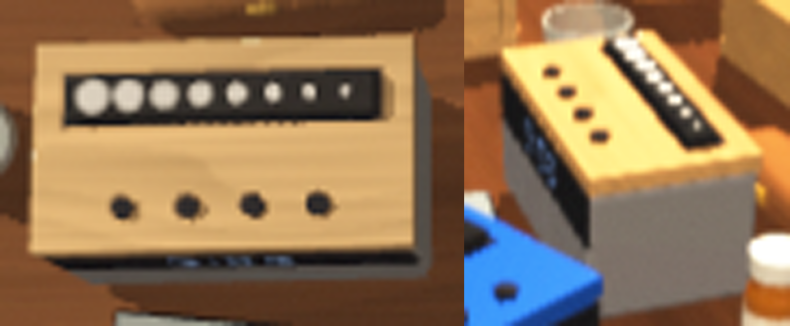

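The crop confirms the bamboo radio, with its dot row running from the large dot at (630,226) to the small one at (630,86) in the world frame. I'll shut the fingers and turn 166° in place, which keeps joint 6 in range.

Emit:
drive_tool --pt "0 0 0 0 0 0 -8.3" --pt "0 0 0 0 0 0 -8.3" --pt "0 0 0 0 0 0 -8.3" --pt "0 0 0 0 0 0 -8.3" --pt "0 0 0 0 0 0 -8.3" --pt "0 0 0 0 0 0 -8.3" --pt "0 0 0 0 0 0 -8.3" --pt "0 0 0 0 0 0 -8.3" --pt "0 0 0 0 0 0 -8.3" --pt "0 0 0 0 0 0 -8.3" --pt "0 0 0 0 0 0 -8.3" --pt "0 0 0 0 0 0 -8.3" --pt "0 0 0 0 0 0 -8.3" --pt "0 0 0 0 0 0 -8.3" --pt "0 0 0 0 0 0 -8.3" --pt "0 0 0 0 0 0 -8.3" --pt "0 0 0 0 0 0 -8.3" --pt "0 0 0 0 0 0 -8.3" --pt "0 0 0 0 0 0 -8.3" --pt "0 0 0 0 0 0 -8.3" --grip_force 20

```text
time_s: 2.1
position: [127.2, -509.1, 249.6]
eef_rot: [[-1.0, -0.006, -0.0], [-0.006, 1.0, 0.001], [0.0, 0.001, -1.0]]
force: [0.6, 0.6, 0.1]
width: 0.0
grasp_force: 0.0
```

Emit:
drive_tool --pt "0 -0.0168 0.0245 0 0 0 0" --pt "0 -0.0168 0.0245 0 0 0 0" --pt "0 -0.0168 0.0245 0 0 0 0" --pt "0 -0.0168 0.0245 0 0 0 0" --pt "0 -0.0168 0.0245 0 0 0 0" --pt "0 -0.0168 0.0245 0 0 0 0" --pt "0 -0.0168 0.0245 0 0 0 0" --pt "0 -0.0168 0.0245 0 0 0 0" --pt "0 -0.0168 0.0245 0 0 0 0" --pt "0 -0.0168 0.0245 0 0 0 0" --pt "0 -0.0168 0.0245 0 0 0 0" --pt "0 -0.0168 0.0245 0 0 0 0" --pt "0 -0.0168 0.0245 0 0 0 0" --pt "0 -0.0168 0.0245 0 0 0 0" --pt "0 -0.0168 0.0245 0 0 0 0" --pt "0 -0.0168 0.0245 0 0 0 0" --pt "0 -0.0168 0.0245 0 0 0 0" --pt "0 -0.0168 0.0245 0 0 0 0" --pt "0 -0.0168 0.0245 0 0 0 0" --pt "0 -0.0168 0.0245 0 0 0 0"

```text
time_s: 4.1
position: [463.4, -18.0, 249.8]
eef_rot: [[-1.0, -0.001, -0.0], [-0.001, 1.0, 0.0], [0.0, 0.0, -1.0]]
force: [-0.7, -0.3, 0.5]
width: 0.3
grasp_force: 0.0
```

Emit:
drive_tool --pt "0 -0.0168 0.0245 0 0 0 0" --pt "0 -0.0168 0.0245 0 0 0 0" --pt "0 -0.0168 0.0245 0 0 0 0" --pt "0 -0.0168 0.0245 0 0 0 0" --pt "0 -0.0168 0.0245 0 0 0 0" --pt "0 -0.0168 0.0245 0 0 0 0" --pt "0 -0.0168 0.0245 0 0 0 0" --pt "0 -0.0168 0.0245 0 0 0 0" --pt "0 -0.0168 0.0245 0 0 0 0" --pt "0 -0.0168 0.0245 0 0 0 0" --pt "0 0 0 0 0 0 0" --pt "0 0 0 0 0 0 0" --pt "0 0 0 0 0 0 0"

```text
time_s: 5.4
position: [630.5, 225.3, 249.8]
eef_rot: [[-1.0, -0.0, -0.001], [-0.0, 1.0, -0.0], [0.001, -0.0, -1.0]]
force: [0.0, -0.1, -0.2]
width: 0.0
grasp_force: 0.0
```

Emit:
drive_tool --pt "0 0 0 0.015 0 0 0" --pt "0 0 0 0.015 0 0 0" --pt "0 0 0 0.015 0 0 0" --pt "0 0 0 0.015 0 0 0" --pt "0 0 0 0.015 0 0 0" --pt "0 0 0 0.01 0 0 0" --pt "0 0 0 0.01 0 0 0" --pt "0 0 0 0.005 0 0 0" --pt "0 0 0 0 0 0 0" --pt "0 0 0 0 0 0 0" --pt "0 0 0 0 0 0 0"

```text
time_s: 6.5
position: [631.3, 226.0, 150.7]
eef_rot: [[-1.0, -0.0, 0.001], [-0.0, 1.0, 0.0], [-0.001, 0.0, -1.0]]
force: [0.4, -0.0, 0.6]
width: 0.0
grasp_force: 0.0
```

```bash
python3 - <<'E'
from h import *
s,d=snapshot("side"); t,_=snapshot("top")
s=s[:,:,::-1];t=t[:,:,::-1]
cv2.imwrite("pics/c2.png",np.hstack([cv2.resize(t[120:200,180:280],(400,320),interpolation=2),cv2.resize(s[110:190,280:380],(400,320),interpolation=2)]))
o=bot.get_obs();print(o["time_s"],o["position"],o["force"],o["qpos"])
E
```

```text
6.6 [631.21771275 226.01329489 150.56416633] [ 0.02988252  0.54882376 -0.41824639] [2.34881814e-01 6.29212570e-01 1.22421514e-01 1.06310259e+00
 1.74367960e-05 2.34319106e-01]
```

View pics/c2.png

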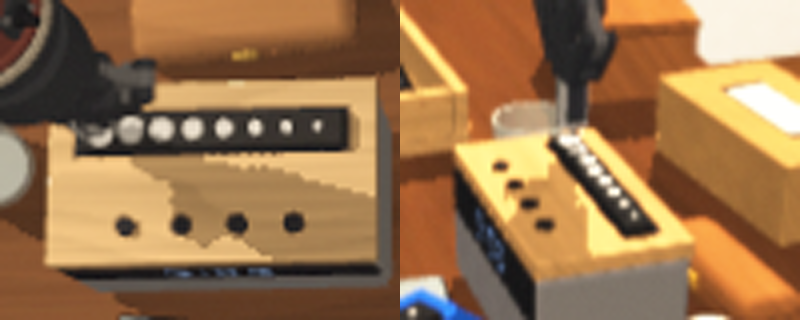

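The fingertips hang just above the largest dot, at about (100,130) in the left crop, and the tumbler is clear. Next I creep down onto it.

Emit:
drive_tool --pt "0 0 0 0.002 0 0 0" --pt "0 0 0 0.002 0 0 0" --pt "0 0 0 0.002 0 0 0" --pt "0 0 0 0.002 0 0 0" --pt "0 0 0 0.001 0 0 0" --pt "0 0 0 0 0 0 0" --pt "0 0 0 0 0 0 0"

```text
time_s: 7.3
position: [630.9, 225.9, 141.0]
eef_rot: [[-1.0, -0.0, 0.0], [-0.0, 1.0, -0.0], [-0.0, -0.0, -1.0]]
force: [0.8, -0.1, 0.7]
width: 0.1
grasp_force: 0.0
```

Emit:
drive_tool --pt "0 0 0 0.001 0 0 0" --pt "0 0 0 0.001 0 0 0" --pt "0 0 0 0 0 0 0" --pt "0 0 0 0 0 0 0"

```text
time_s: 7.7
position: [630.9, 225.9, 139.0]
eef_rot: [[-1.0, -0.0, -0.0], [-0.0, 1.0, -0.0], [0.0, -0.0, -1.0]]
force: [-1.0, 1.1, -0.6]
width: 0.1
grasp_force: 0.0
```

Emit:
drive_tool --pt "0 0 0 0.001 0 0 0" --pt "0 0 0 0 0 0 0" --pt "0 0 0 0 0 0 0"

```text
time_s: 8.0
position: [631.0, 225.9, 138.1]
eef_rot: [[-1.0, -0.0, 0.0], [-0.0, 1.0, 0.0], [-0.0, 0.0, -1.0]]
force: [-1.0, -0.8, 0.7]
width: -0.1
grasp_force: 0.5
```

Emit:
drive_tool --pt "0 0 0 0.001 0 0 0" --pt "0 0 0 0 0 0 0" --pt "0 0 0 0 0 0 0"

```text
time_s: 8.3
position: [631.0, 225.9, 137.1]
eef_rot: [[-1.0, -0.0, 0.0], [-0.0, 1.0, 0.0], [-0.0, 0.0, -1.0]]
force: [0.0, 0.3, 1.1]
width: -0.3
grasp_force: 1.0
```

Emit:
drive_tool --pt "0 0 0 0 0 0 0"

```text
time_s: 8.4
position: [631.0, 225.9, 137.1]
eef_rot: [[-1.0, -0.0, 0.0], [-0.0, 1.0, 0.0], [-0.0, 0.0, -1.0]]
force: [0.0, -0.3, 2.5]
width: 0.0
grasp_force: 1.0
```

Emit:
drive_tool --pt "0 0 0 0 0 0 0"

```text
time_s: 8.5
position: [630.9, 225.9, 137.1]
eef_rot: [[-1.0, -0.001, 0.0], [-0.001, 1.0, 0.0], [-0.0, 0.0, -1.0]]
force: [-0.2, 0.9, 1.5]
width: 0.4
grasp_force: 1.0
```

Emit:
drive_tool --pt "0 0 0 0.001 0 0 0" --pt "0 0 0 0 0 0 0"

```text
time_s: 8.7
position: [631.0, 225.9, 136.0]
eef_rot: [[-1.0, -0.0, 0.0], [-0.0, 1.0, 0.0], [-0.0, 0.0, -1.0]]
force: [0.0, -0.2, 3.6]
width: 0.1
grasp_force: 1.5
```

Emit:
drive_tool --pt "0 0 0 0 0 0 0"

```text
time_s: 8.8
position: [631.0, 225.9, 136.1]
eef_rot: [[-1.0, -0.0, 0.0], [-0.0, 1.0, 0.0], [-0.0, 0.0, -1.0]]
force: [-0.3, -0.0, 2.7]
width: -0.2
grasp_force: 1.5
```

Emit:
drive_tool --pt "0 0 0 0 0 0 0"

```text
time_s: 8.9
position: [631.0, 225.9, 136.1]
eef_rot: [[-1.0, -0.0, 0.0], [-0.0, 1.0, 0.0], [-0.0, 0.0, -1.0]]
force: [0.9, 0.0, 3.7]
width: 0.3
grasp_force: 1.5
```

About 3 N with roughly 2 mm of sink. Now the stroke, at 20 mm/s.

Emit:
drive_tool --pt "0 0 -0.002 0 0 0 0" --pt "0 0 -0.002 0 0 0 0" --pt "0 0 -0.002 0 0 0 0" --pt "0 0 -0.002 0 0 0 0" --pt "0 0 -0.002 0 0 0 0" --pt "0 0 -0.002 0 0 0 0" --pt "0 0 -0.002 0 0 0 0" --pt "0 0 -0.002 0 0 0 0" --pt "0 0 -0.002 0 0 0 0" --pt "0 0 -0.002 0 0 0 0" --pt "0 0 -0.002 0 0 0 0" --pt "0 0 -0.002 0 0 0 0" --pt "0 0 -0.002 0 0 0 0" --pt "0 0 -0.002 0 0 0 0" --pt "0 0 -0.002 0 0 0 0" --pt "0 0 -0.002 0 0 0 0" --pt "0 0 -0.002 0 0 0 0" --pt "0 0 -0.002 0 0 0 0" --pt "0 0 -0.002 0 0 0 0" --pt "0 0 -0.002 0 0 0 0"

```text
time_s: 10.9
position: [630.9, 185.7, 136.0]
eef_rot: [[-1.0, -0.0, 0.0], [-0.0, 1.0, -0.0], [-0.0, -0.0, -1.0]]
force: [-0.5, 2.6, 2.2]
width: 0.2
grasp_force: 1.6
```

Emit:
drive_tool --pt "0 0 -0.002 0 0 0 0" --pt "0 0 -0.002 0 0 0 0" --pt "0 0 -0.002 0 0 0 0" --pt "0 0 -0.002 0 0 0 0" --pt "0 0 -0.002 0 0 0 0" --pt "0 0 -0.002 0 0 0 0" --pt "0 0 -0.002 0 0 0 0" --pt "0 0 -0.002 0 0 0 0" --pt "0 0 -0.002 0 0 0 0" --pt "0 0 -0.002 0 0 0 0" --pt "0 0 -0.002 0 0 0 0" --pt "0 0 -0.002 0 0 0 0" --pt "0 0 -0.002 0 0 0 0" --pt "0 0 -0.002 0 0 0 0" --pt "0 0 -0.002 0 0 0 0" --pt "0 0 -0.002 0 0 0 0" --pt "0 0 -0.002 0 0 0 0" --pt "0 0 -0.002 0 0 0 0" --pt "0 0 -0.002 0 0 0 0" --pt "0 0 -0.002 0 0 0 0"

```text
time_s: 12.9
position: [630.9, 145.7, 136.0]
eef_rot: [[-1.0, -0.0, -0.0], [-0.0, 1.0, 0.0], [0.0, 0.0, -1.0]]
force: [-1.2, 2.0, 3.0]
width: 0.1
grasp_force: 1.6
```

Emit:
drive_tool --pt "0 0 -0.002 0 0 0 0" --pt "0 0 -0.002 0 0 0 0" --pt "0 0 -0.002 0 0 0 0" --pt "0 0 -0.002 0 0 0 0" --pt "0 0 -0.002 0 0 0 0" --pt "0 0 -0.002 0 0 0 0" --pt "0 0 -0.002 0 0 0 0" --pt "0 0 -0.002 0 0 0 0" --pt "0 0 -0.002 0 0 0 0" --pt "0 0 -0.002 0 0 0 0" --pt "0 0 -0.002 0 0 0 0" --pt "0 0 -0.002 0 0 0 0" --pt "0 0 -0.002 0 0 0 0" --pt "0 0 -0.002 0 0 0 0" --pt "0 0 -0.002 0 0 0 0" --pt "0 0 -0.002 0 0 0 0" --pt "0 0 -0.002 0 0 0 0" --pt "0 0 -0.002 0 0 0 0" --pt "0 0 -0.002 0 0 0 0" --pt "0 0 -0.002 0 0 0 0"

```text
time_s: 14.9
position: [630.9, 105.7, 136.0]
eef_rot: [[-1.0, -0.0, -0.0], [-0.0, 1.0, 0.0], [0.0, 0.0, -1.0]]
force: [0.3, 2.1, 2.8]
width: -0.3
grasp_force: 1.5
```

```bash
python3 - <<'E'
from h import *
t,_=snapshot("top"); s,_=snapshot("side")
t=t[:,:,::-1];s=s[:,:,::-1]
cv2.imwrite("pics/c3.png",np.hstack([cv2.resize(t[120:200,180:280],(400,320),interpolation=2),cv2.resize(s[110:190,280:380],(400,320),interpolation=2)]))
for u,v,ar in blobs("top",t,(196,266,144,161)):
    if ar>1: print("top %.1f %.1f %.1f"%(u,v,ar),onplane("top",u,v,118).round(1))
o=bot.get_obs();print(o["time_s"],o["position"],o["force"])
E
```

```text
top 236.5 152.3 4.6 [628.3 143.1 118. ]
top 243.4 152.2 3.2 [627.9 125.4 118. ]
15.0 [630.96431751 105.45460019 135.99381813] [ 0.05063289 -0.29757052  3.05551623]
```

View pics/c3.png

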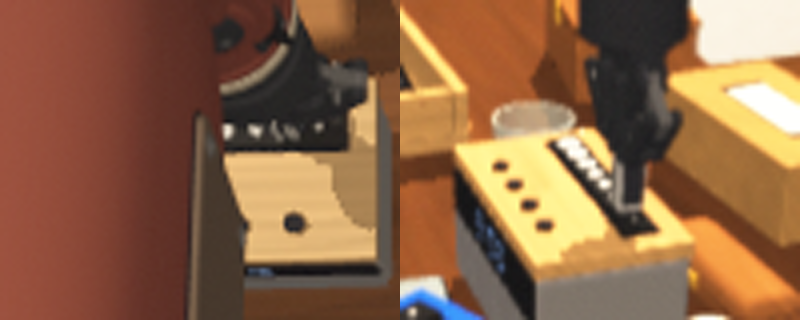

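The radio hasn't moved. In the right crop the tip at (628,210) is on the second-smallest dot, with about 19 mm left to go.

Emit:
drive_tool --pt "0 0 -0.0015 0 0 0 0" --pt "0 0 -0.0015 0 0 0 0" --pt "0 0 -0.0015 0 0 0 0" --pt "0 0 -0.0015 0 0 0 0" --pt "0 0 -0.0015 0 0 0 0" --pt "0 0 -0.0015 0 0 0 0" --pt "0 0 -0.0015 0 0 0 0" --pt "0 0 -0.0015 0 0 0 0" --pt "0 0 -0.0015 0 0 0 0" --pt "0 0 -0.0015 0 0 0 0" --pt "0 0 -0.0015 0 0 0 0" --pt "0 0 -0.0015 0 0 0 0" --pt "0 0 -0.001 0 0 0 0" --pt "0 0 0 0 0 0 0" --pt "0 0 0 0 0 0 0" --pt "0 0 0 0 0 0 0" --pt "0 0 0 0 0 0 0" --pt "0 0 0 0 0 0 0"

```text
time_s: 16.8
position: [631.0, 86.7, 136.0]
eef_rot: [[-1.0, -0.0, -0.0], [-0.0, 1.0, -0.0], [0.0, -0.0, -1.0]]
force: [-0.2, -0.2, 2.6]
width: -0.1
grasp_force: 1.5
```

```bash
python3 - <<'E'
from h import *
s,_=snapshot("side")
s=s[:,:,::-1]
cv2.imwrite("pics/c4.png",cv2.resize(s[110:210,270:390],(720,600),interpolation=2))
o=bot.get_obs();print(o["time_s"],o["position"],o["force"],o["width"])
E
```

```text
16.85 [630.96488118  86.70173088 135.99183641] [-0.29604449 -1.00721742  3.67294648] 0.13597939591033417
```

View pics/c4.png

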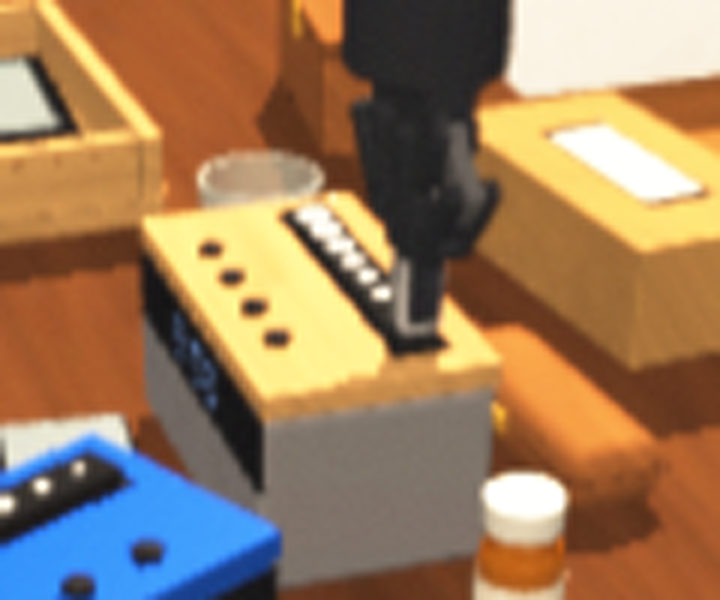

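The tip at (417,330) covers the smallest dot near the end of the bar. It is pressing with about 3 N, and the radio and the things around it are where they were.

```bash
python3 -c "
from plant import bot
print(bot.hand_in())"
```

```text
the job is handed in; nothing more can be done
None
```

The job is handed in: the shut fingertips were drawn over every dot from the largest to the smallest at about 3 N, and they still rest on the smallest; the pictures show the radio and the things around it unmoved, and the fingers never went near the preset buttons.

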